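# Empty the grinding jug under the extraction canopy

## Robot

A 6-joint arm with a two-finger parallel gripper is mounted at the origin on the work surface. World frame = base frame: x ahead of the robot, y to its left, z up, the work surface at z = 0. Lengths are in m, angles in rad, forces in N, time in s.
With the tool pointing down it reaches from about 0.35 to 0.775 m from the base axis. Payload 5.5 kg.
Tool frame: the origin (TCP) lies between the finger pads; the fingertips stand 8 mm ahead of it and the grasp point (between the pads) lies 11 mm behind it; z points along the fingers, y is the line along which they close (so a half turn about z gives the same grasp; the last joint's range is limited). The gripper opens to 85 mm and grips with 20 to 120 N. Pads are 22 mm wide; open, the fingers measure 114 mm over their backs; the gripper's body (76 mm by 85 mm) begins 54 mm behind the grasp point. The pads swing forward as they close: fully open they stand 13 mm farther back than shut.
Start: joints at [-1.24, 0.313, 0.046, 1.304, 0, 1.431], TCP at [0.261, -0.512, 0.239] pointing down, gripper open.
Joint ranges: [-2.76, 2.76], [-0.86, 1.69], [-1.03, 1.26], [-2.2, 2.34], [-1.47, 1.5], [-3.14, 3.14]. Speed limits (rad/s): [2.57, 2.57, 3.14, 3.14, 3.14, 3.14].

## Interface

Orientations are given as a unit quaternion [w, x, y, z].
In Python, from workcell import status, vision, job gives the robot as it stands. The module is installed in compiled form; this text tells all that it offers.
- The arm moves only by the tool apply_moves, never from a script. Its argument "moves" is one flat list of numbers, 6 for each row, row after row: the shift along the world's x, y, z in units of 25 mm (1.0 is 25 mm), then the turn, a rotation vector about the world's x, y, z in rad. In form: [x, y, z, rx, ry, rz, x, y, z, rx, ry, rz, ...]. A call has 1 to 20 rows; each row is the pose to reach, as a shift and turn from the pose commanded when the call began; what a row does not reach only later rows make up. A row lasts 1/12 s, in which the tool goes at most 41.7 mm and 7.16 degrees, less where a joint would pass 70% of its speed; a pose out of reach is approached as far as the arm can. A call with a gripper value outside its range is refused whole. "claw" is the opening in per cent of the stroke, from 0 (shut) to 100 (fully open), set as the call begins (left out, the last holds). The fingers move at their own pace and stop on an object; "newtons" is the grip in N (left out, the last holds). Time passes only in rows, so rows that repeat a pose let the fingers close. It gives the time, the measured TCP pose, the force, the opening and the grip force at its end, in the units of the state.
- status.get_state(): the state, without advancing time (a new reading comes with each control period).
- vision.read_camera(name): name is "side" or "top" or "wrist"; returns a dict with "image" (384x512x3 uint8, blue, green, red), "camera_matrix" (3x3 intrinsics, pixels), "camera_from_world" (4x4, takes a point from world to camera coordinates). Camera axes: x right, y down, z forward; pixel columns grow to the right and rows downward; lengths in m; the calibration is good to about 2 mm. A picture is of the moment at which its call begins. There is no depth.
- job.hand_in(): hands the job in; it is judged then, once.
The state is a dict: "clock": time; "joint_pos": joint angles; "qvel": joint speeds; "tau": joint torques, N m; "tcp_pos": TCP position; "orientation": TCP orientation; "wrist_force": force on the tool from outside, world axes, zero at the start; "ft_torque": the same for the moment, N m; "finger_gap": finger opening in m; "grip_force": force on a finger pad.
Only numpy, scipy, OpenCV 4.12 (cv2) and the standard library are available. Lean on these libraries where they do the work, as an engineer would, in place of code of your own. Each camera call takes 0.05 s, during which the arm holds its last target. There are 200 camera calls.

## Task

Take the tall steel jug by its bar handle, bring it in under the low extraction canopy from the front and tip both grinding balls out into the tray there, without knocking the canopy. Then stand the empty jug back upright on the bench about where it was, and let go.

Things in the scene. Friction and masses are not known exactly. Their poses are not given: they have to be found in the camera images.
- jug_grip (a point): Tall steel jug, 0.14 kg: mid-grip of its level round black bar handle, 26 mm thick, 85 mm above the underside. Axes: x to the jug, y to its pouring side, z up. Handle runs x -25 to 95; jug x 95 to 155, 120 tall, walls 4 mm. -y wall upright at 25 mm; +y wall leans out 30 deg, from 25 mm at foot to 94 at rim. It empties rolled over 60 deg about x to +y. The 65 mm tall jug nearby is not it.
- canopy: Fixed canopy: clear roof and sides, white posts, open front and back. Origin on the bench, mid front opening; x in, y left, z up. Underside of roof and front rail 195 mm up, rail top 217; opening 420 mm wide, roof 200 deep. Fixed under it a dark open steel tray, 150 (x) by 200 (y), 30 mm high, walls and floor 4 mm, centred at x 95, y 70 mm.
- ball1_center (a point): One of two loose white ceramic grinding balls, 22 mm in diameter, 33 g, which start side by side on the floor of the tall jug; the point is its centre.
- ball2_center (a point): The other ball, the same; the point is its centre.

How it is judged:
On the way:
1. both balls lie in the tray under the canopy (x of ball1_center in the frame of canopy between 0.02 and 0.17 m and y of ball1_center in the frame of canopy between -0.03 and 0.17 m and z of ball1_center in the frame of canopy between 0.008 and 0.03 m and x of ball2_center in the frame of canopy between 0.02 and 0.17 m and y of ball2_center in the frame of canopy between -0.03 and 0.17 m and z of ball2_center in the frame of canopy between 0.008 and 0.03 m), for 0.2 s.
At the end, for the whole second after the job is handed in: Both balls lie in the tray, and the jug stands upright (within 10 degrees) on the bench, its grip point at its standing height within 10 mm and within 100 mm of where it started (all of step 1 and angle between jug_grip's own z axis and vertical below 0.17 rad and height (world z) of jug_grip between 0.075 and 0.095 m and distance of jug_grip from where it was at the start of the episode below 0.1 m); the robot touches nothing.
It fails at once if the canopy is knocked or pushed with more than 8 N (contact force between canopy and anything else above 8 N).
It also fails if it takes over 64 s, if anything falls off the work surface, if the arm or the gripper's body presses on something with over 40 N, if the wrist force passes 120 N, or if a joint passes its speed limit or range.

## Working session

There is one attempt and no reset: what is moved stays moved. The work goes in short steps, Python scripts to look and compute and a tool call to move; the robot and the scene stay as the last step left them, time stands still between calls to the robot, and variables do not carry over. Pictures are saved under pics/ and viewed, at most 10 in all, crops included, and the job is handed in when it is done.

Besides the shell and the picture viewer there is one more tool, called by a JSON object that holds its "name" and its "arguments", one argument or row to a line. apply_moves: Moves the arm, as the interface text tells. Its arguments: {"type":"object","properties":{"moves":{"type":"array","items":{"type":"number"}},"claw":{"type":"number"},"newtons":{"type":"number"}},"required":["moves"]}

```bash
mkdir -p pics
python3 - <<'E'
from workcell import status, vision
import cv2,numpy as np,pickle
d={}
for n in ("side","top"):
    r=vision.read_camera(n); d[n]=r; cv2.imwrite(f"pics/{n}0.png",r["image"])
    print(n,r["camera_matrix"].round(1).tolist(),r["camera_from_world"].round(4).tolist())
pickle.dump(d,open("cam.pkl","wb"))
print(status.get_state())
E
```

```text
side [[375.2, 0.0, 254.0], [0.0, 375.2, 185.5], [0.0, 0.0, 1.0]] [[-0.9508, -0.3093, 0.0166, 0.5021], [-0.1701, 0.4767, -0.8625, 0.132], [0.2588, -0.8229, -0.5059, 0.7173], [0.0, 0.0, 0.0, 1.0]]
top [[457.5, 0.0, 250.8], [0.0, 457.5, 193.9], [0.0, 0.0, 1.0]] [[-0.0219, -0.9997, -0.0145, 0.0739], [-0.9978, 0.0227, -0.063, 0.5313], [0.0633, 0.0131, -0.9979, 1.0401], [0.0, 0.0, 0.0, 1.0]]
{'clock': 0.1, 'joint_pos': array([-1.23956732e+00,  3.13950224e-01,  4.50686179e-02,  1.30359634e+00,
        2.57160793e-05,  1.43118568e+00]), 'qvel': array([ 0.00057324, -0.00123463,  0.00362796,  0.00081242,  0.00114229,
        0.00053499]), 'tau': array([ 2.35385363e-03, -4.81726670e+01,  2.99242973e+01,  1.27882967e-02,
       -9.68914583e-05,  1.31050609e-05]), 'tcp_pos': array([ 0.26068461, -0.51200603,  0.23847405]), 'orientation': array([-8.38184674e-04,  9.72416161e-01,  2.33251158e-01, -6.76351361e-05]), 'wrist_force': array([ 0.15537616, -0.4838867 , -0.57605942]), 'ft_torque': array([-0.02079255, -0.01949712, -0.00927463]), 'grip_force': 0.0, 'finger_gap': 0.08544068621367021}
```

View pics/side0.png

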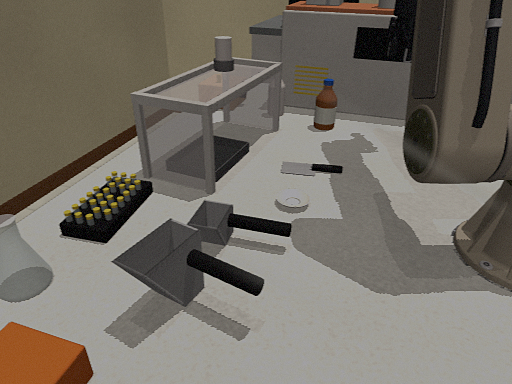

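View pics/top0.png

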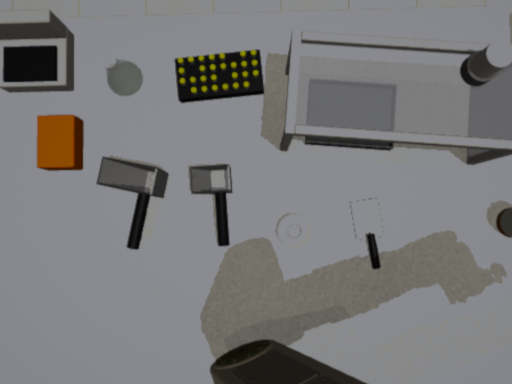

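The side view shows the tall jug at (170,265), with its handle running from (190,258) to (262,285). The small jug is at (210,220) and the canopy at (210,120). In the top view the tall jug's rim spans (98,170)–(167,182) and its handle runs (146,195)–(133,247), with the pouring side to the left (+y). The tray is at (350,105), under the canopy.

```bash
cat > h.py <<'E'
import numpy as np,cv2
def ray(r,uv):
    M=np.array(r["camera_from_world"]);K=np.array(r["camera_matrix"]);R=M[:3,:3]
    return -R.T@M[:3,3], R.T@np.linalg.solve(K,np.array([uv[0],uv[1],1.0]))
def onz(r,uv,z):
    o,d=ray(r,uv); return o+d*(z-o[2])/d[2]
def proj(r,p):
    q=np.array(r["camera_from_world"])@np.append(p,1); q=np.array(r["camera_matrix"])@q[:3]; return q[:2]/q[2]
def tri(a,ua,b,ub):
    o,d=ray(a,ua);p,e=ray(b,ub);s=np.linalg.lstsq(np.c_[d,-e],p-o,rcond=None)[0]
    x,y=o+d*s[0],p+e*s[1];return (x+y)/2,np.linalg.norm(x-y)
E
python3 - <<'E'
import pickle;from h import *
d=pickle.load(open("cam.pkl","rb"))
def bar(r,box,th):
    x0,y0,x1,y1=box;g=r["image"][y0:y1,x0:x1].max(2)
    n,l,s,c=cv2.connectedComponentsWithStats((g<th).astype(np.uint8))
    k=1+s[1:,4].argmax();p=np.argwhere(l==k)[:,::-1]+[x0,y0]
    rc=cv2.minAreaRect(p.astype(np.float32));b=cv2.boxPoints(rc)
    e=sorted([(np.linalg.norm(b[i]-b[(i+1)%4]),(b[i]+b[(i+1)%4])/2) for i in range(4)],key=lambda t:t[0])[:2]
    return s[k,4],rc,[q[1] for q in e]
t,s=d["top"],d["side"]
n,rc,et=bar(t,(115,185,165,260),45);print("top",n,rc,et)
for u in et:print(onz(t,u,.085))
n,rc2,es=bar(s,(180,245,270,300),45);print("side",n,rc2,es)
for u in es:print(onz(s,u,.085))
im=t["image"];a=cv2.resize(im[20:160,265:512],None,fx=3.2,fy=3.2,interpolation=cv2.INTER_CUBIC);a=cv2.convertScaleAbs(a,alpha=1.6)
cv2.imwrite("pics/can.png",a)
b=cv2.resize(im[150:255,85:185],None,fx=5,fy=5,interpolation=cv2.INTER_CUBIC);cv2.imwrite("pics/jug.png",cv2.convertScaleAbs(b,alpha=1.6))
E
```

```text
top 635 ((138.46292114257812, 218.3865966796875), (59.16633605957031, 21.891368865966797), 88.99491119384766) [array([137.944  , 188.80798], dtype=float32), array([138.98184, 247.96521], dtype=float32)]
[0.54523474 0.30590097 0.085     ]
[0.41737596 0.30446155 0.085     ]
side 1356 ((224.39620971679688, 271.6131896972656), (81.02466583251953, 17.96879005432129), 24.07550048828125) [array([187.4081 , 255.08658], dtype=float32), array([261.38434, 288.1398 ], dtype=float32)]
[0.54119967 0.29292247 0.085     ]
[0.41427144 0.32131375 0.085     ]
```

View pics/can.png

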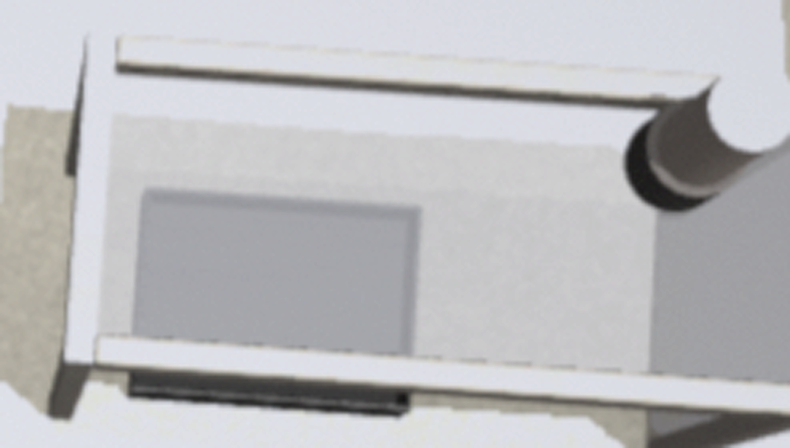

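View pics/jug.png

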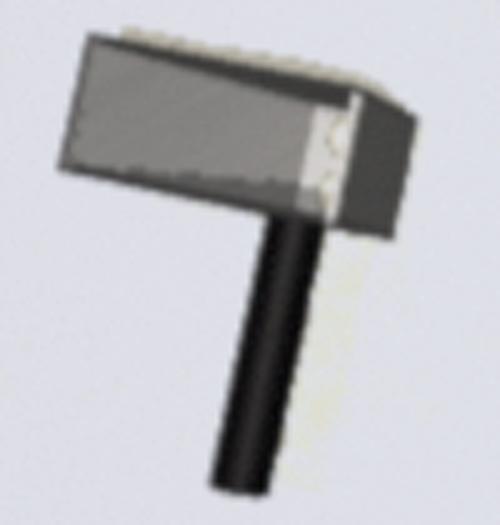

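The canopy crop shows the tray's back rim corners at (147,188) and (420,207). The front foot of the tray is at (128,395)–(405,413), and the rail's top front edge at (66,362)–(790,412). The jug crop shows the handle axis from (292,215) to (240,490) and the rim corners at (90,37), (60,167), (350,95) and (330,225).

Run:
```python
import pickle;from h import *
d=pickle.load(open("cam.pkl","rb"));t,s=d["top"],d["side"]
C=lambda x,y:(265+x/3.2,20+y/3.2)
J=lambda x,y:(85+x/5,150+y/5)
P=lambda n,p:print(n,np.round(p,4))
P("cam",ray(t,(0,0))[0]);P("scam",ray(s,(0,0))[0])
bl=onz(t,C(147,188),.03);br=onz(t,C(420,207),.03);fl=onz(t,C(128,395),0.0);fr=onz(t,C(405,413),0.0)
P("tray",[bl,br,fl,fr]);print(np.linalg.norm(bl-br),np.linalg.norm(fl-fr),np.linalg.norm((bl-fl)[:2]))
a=onz(t,C(66,362),.217);b=onz(t,C(790,412),.217);P("rail",[a,b])
for v in (b-a,br-bl,fr-fl):print("yaw of -y axis",np.arctan2(v[0],-v[1])*-1)
ct=(bl+br+fl+fr)[:2]/4;v=(br-bl);yaw=np.arctan2(v[0],-v[1])*-1
P("center",ct)
h1=onz(t,J(292,215),.085);h2=onz(t,J(240,492),.085);P("handle top view",[h1,h2]);print(np.linalg.norm(h1-h2))
for q in [(90,37),(60,167),(350,95),(330,225)]:P("rim",onz(t,J(*q),.12))
n,u=None,None
# axis from tri of ends
P("tri end",tri(t,J(240,492),s,(259,285.5))[0]);P("tri jug end",tri(t,J(292,215),s,(190,256))[0])
```

```text
cam [0.4659 0.0481 1.0724]
scam [0.3142 0.6826 0.4683]
tray [[ 0.796  -0.0833  0.03  ]
 [ 0.7768 -0.2793  0.03  ]
 [ 0.6504 -0.0684  0.    ]
 [ 0.6321 -0.2713  0.    ]]
0.196929131787595 0.2037213783151819 0.14634169101986225
rail [[ 0.6336 -0.0089  0.217 ]
 [ 0.5936 -0.4306  0.217 ]]
yaw of -y axis 0.09450064154879036
yaw of -y axis 0.09741798669619249
yaw of -y axis 0.09001841745605983
center [ 0.7138 -0.1756]
handle top view [[0.5358 0.2941 0.085 ]
 [0.4167 0.3174 0.085 ]]
0.12138292441361065
rim [0.6105 0.3702 0.12  ]
rim [0.5558 0.3829 0.12  ]
rim [0.5833 0.2606 0.12  ]
rim [0.5288 0.2694 0.12  ]
tri end [0.4178 0.3176 0.0852]
tri jug end [0.536  0.294  0.0855]
```

{"name": "apply_moves", "arguments": {
  "moves": [7.6,20.5,2.4,0,0,1.24,7.6,20.5,2.4,0,0,1.24,7.6,20.5,2.4,0,0,1.24,7.6,20.5,2.4,0,0,1.24,7.6,20.5,2.4,0,0,1.24,7.6,20.5,2.4,0,0,1.24,7.6,20.5,2.4,0,0,1.24,7.6,20.5,2.4,0,0,1.24,7.6,20.5,2.4,0,0,1.24,7.6,20.5,2.4,0,0,1.24,7.6,20.5,2.4,0,0,1.24,7.6,20.5,2.4,0,0,1.24,7.6,20.5,2.4,0,0,1.24,7.6,20.5,2.4,0,0,1.24,7.6,20.5,2.4,0,0,1.24,7.6,20.5,2.4,0,0,1.24],
  "claw": 100
}}

```text
clock: 1.43
tcp_pos: [0.4506, 0.0003, 0.2989]
orientation: [-0.0, 0.655, 0.755, -0.0]
wrist_force: [-0.9, -0.3, 0.8]
finger_gap: 0.0855
grip_force: 0.0
```

```bash
cat >> h.py <<'E'
from scipy.spatial.transform import Rotation as Ro
def target(grip,h,pitch,roll):
    """tool pose gripping bar: h bar heading, pitch down (deg), roll (deg) toward bar +y"""
    z=np.array([np.cos(pitch*np.pi/180),0,-np.sin(pitch*np.pi/180)]);y=np.array([0,1.,0])
    R=Ro.from_rotvec([0,0,h])*Ro.from_rotvec([-np.radians(roll),0,0])*Ro.from_matrix(np.c_[np.cross(y,z),y,z])
    return np.array(grip)+.011*R.as_matrix()[:,2],R
def delta(st,p,R):
    q=st["orientation"];R0=Ro.from_quat([q[1],q[2],q[3],q[0]])
    return np.r_[(p-st["tcp_pos"])/.025,(R*R0.inv()).as_rotvec()].round(3)
E
python3 - <<'E'
from h import *
from workcell import status
s=status.get_state();print(s["clock"],s["joint_pos"].round(3),s["tcp_pos"].round(4))
p,R=target([.442,.3125,.085],-.193,50,0);print(p,R.as_matrix().round(3))
print(delta(s,p,R))
E
```

```text
1.4333 [-1.770e-01  6.000e-02 -1.220e-01  1.390e+00 -1.000e-03  1.251e+00] [4.506e-01 3.000e-04 2.989e-01]
[0.44893938 0.31114382 0.07657351] [[-0.752  0.192  0.631]
 [ 0.147  0.981 -0.123]
 [-0.643  0.    -0.766]]
[-0.065 12.433 -8.894 -0.538 -0.512  1.183]
```

{"name": "apply_moves", "arguments": {
  "moves": [-0.1,12.4,-1,-0.54,-0.51,1.18,-0.1,12.4,-1,-0.54,-0.51,1.18,-0.1,12.4,-1,-0.54,-0.51,1.18,-0.1,12.4,-1,-0.54,-0.51,1.18,-0.1,12.4,-1,-0.54,-0.51,1.18,-0.1,12.4,-1,-0.54,-0.51,1.18,-0.1,12.4,-1,-0.54,-0.51,1.18,-0.1,12.4,-1,-0.54,-0.51,1.18,-0.1,12.4,-1,-0.54,-0.51,1.18,-0.1,12.4,-1,-0.54,-0.51,1.18,-0.1,12.4,-1,-0.54,-0.51,1.18,-0.1,12.4,-5.2,-0.54,-0.51,1.18,-0.1,12.4,-5.2,-0.54,-0.51,1.18,-0.1,12.4,-5.2,-0.54,-0.51,1.18,-0.1,12.4,-5.2,-0.54,-0.51,1.18]
}}

```text
clock: 2.68
tcp_pos: [0.4454, 0.3047, 0.1625]
orientation: [0.336, 0.093, 0.936, -0.038]
wrist_force: [0.4, -0.0, -0.3]
finger_gap: 0.0854
grip_force: 0.0
```

Run:
```python
from h import *
from workcell import status
s=status.get_state();print(s["clock"],s["joint_pos"].round(3),s["tcp_pos"].round(4))
p,R=target([.442,.3125,.085],-.193,50,0)
print(delta(s,p,R))
```

```text
2.6833 [ 0.731  0.05  -0.695  0.374 -0.542  0.801] [0.4454 0.3047 0.1625]
[ 0.142  0.259 -3.437  0.008 -0.009  0.008]
```

{"name": "apply_moves", "arguments": {
  "moves": [0.1,0.25,-0.5,0.01,-0.01,0.01,0.1,0.25,-1,0.01,-0.01,0.01,0.1,0.25,-1.5,0.01,-0.01,0.01,0.1,0.25,-2,0.01,-0.01,0.01,0.1,0.25,-2.4,0.01,-0.01,0.01,0.1,0.25,-2.4,0.01,-0.01,0.01,0.1,0.25,-2.4,0.01,-0.01,0.01]
}}

```text
clock: 3.27
tcp_pos: [0.452, 0.3154, 0.1103]
orientation: [0.345, 0.091, 0.934, -0.027]
wrist_force: [0.3, -0.0, 0.3]
finger_gap: 0.0856
grip_force: 0.0
```

Run:
```python
from h import *
from workcell import status,vision
s=status.get_state();print(s["clock"],s["joint_pos"].round(3),s["tcp_pos"].round(4),s["wrist_force"])
p,R=target([.442,.3125,.085],-.193,50,0)
print(delta(s,p,R))
w=vision.read_camera("side")["image"];cv2.imwrite("pics/s1.png",cv2.resize(w[150:320,100:330],None,fx=3,fy=3))
```

```text
3.2667 [ 0.737  0.137 -0.775  0.178 -0.54   0.796] [0.452  0.3154 0.1103] [ 0.32296912 -0.02417893  0.25383425]
[-0.122 -0.171 -1.347 -0.01   0.011 -0.003]
```

View pics/s1.png

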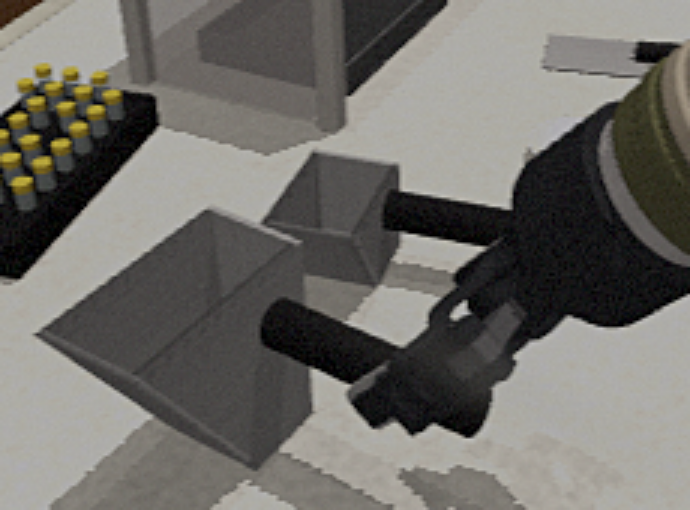

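The side view shows the gripper astride the handle, which runs from (265,325) to (480,400) in the crop, with clearance on both sides. I'll go down and close.

{"name": "apply_moves", "arguments": {
  "moves": [-0.1,-0.2,-0.4,-0.01,0.01,0,-0.1,-0.2,-0.8,-0.01,0.01,0,-0.1,-0.2,-1.1,-0.01,0.01,0,-0.1,-0.2,-1.3,-0.01,0.01,0,-0.1,-0.2,-1.3,-0.01,0.01,0,-0.1,-0.2,-1.3,-0.01,0.01,0]
}}

```text
clock: 3.82
tcp_pos: [0.4482, 0.3111, 0.0766]
orientation: [0.34, 0.088, 0.936, -0.032]
wrist_force: [0.2, -0.4, 0.6]
finger_gap: 0.085
grip_force: 0.0
```

{"name": "apply_moves", "arguments": {
  "moves": [0,0,0,0,0,0,0,0,0,0,0,0,0,0,0,0,0,0,0,0,0,0,0,0,0,0,0,0,0,0,0,0,0,0,0,0,0,0,0,0,0,0,0,0,0,0,0,0,0,0,0,0,0,0,0,0,0,0,0,0],
  "claw": 0,
  "newtons": 110
}}

```text
clock: 4.65
tcp_pos: [0.4484, 0.3114, 0.0771]
orientation: [0.341, 0.088, 0.935, -0.032]
wrist_force: [-2.9, -1.0, 4.0]
finger_gap: 0.0233
grip_force: 108.1
```

Run:
```python
from h import *
from workcell import status,vision
s=status.get_state();print(s["clock"],s["joint_pos"].round(3),s["tcp_pos"].round(4),s["wrist_force"],s["finger_gap"],s["grip_force"])
p,R=target([.442,.3125,.085],-.193,50,0)
print(delta(s,p,R))
```

```text
4.65 [ 0.735  0.191 -0.815  0.095 -0.538  0.791] [0.4484 0.3114 0.0771] [-2.94417872 -0.95909019  4.00020859] 0.023324094863030827 108.07876467704773
[ 0.021 -0.01  -0.02  -0.     0.    -0.005]
```

{"name": "apply_moves", "arguments": {
  "moves": [0,0,0.2,0,0,0,0,0,0.5,0,0,0,0,0,0.9,0,0,0,0,0,1.3,0,0,0,0,0,1.7,0,0,0,0,0,2.0,0,0,0,0,0,2.2,0,0,0,0,0,2.2,0,0,0,0,0,2.2,0,0,0]
}}

```text
clock: 5.4
tcp_pos: [0.4483, 0.3113, 0.1319]
orientation: [0.34, 0.088, 0.936, -0.032]
wrist_force: [-0.6, 0.0, -1.7]
finger_gap: 0.0235
grip_force: 109.3
```

```bash
cat > fk.py <<'E'
from h import *
from scipy.optimize import least_squares
D=[([-1.23957,.31395,.04507,1.3036,0,1.43119],[.26068,-.51201,.23847]),
([-.177,.06,-.122,1.39,-.001,1.251],[.4506,.0003,.2989]),
([.731,.05,-.695,.374,-.542,.801],[.4454,.3047,.1625]),
([.737,.137,-.775,.178,-.54,.796],[.452,.3154,.1103]),
([.735,.191,-.815,.095,-.538,.791],[.4484,.3114,.0771])]
def fk(k,q):
    L1,c1,L2,c2,H,b,e,Lt=k;P=q[1]-q[2]+q[3];F=q[1]-q[2]+c2
    p=np.array([np.cos(P),0,-np.sin(P)]);lat=np.array([0,1,0])
    d=np.cos(q[4])*p+np.sin(q[4])*lat
    v=np.array([L1*np.sin(q[1]+c1)+L2*np.cos(F),b,H+L1*np.cos(q[1]+c1)-L2*np.sin(F)])+e*p+Lt*d
    return Ro.from_rotvec([0,0,q[0]]).apply(v),Ro.from_rotvec([0,0,q[0]]).apply(d)
E
python3 - <<'E'
from fk import *
from workcell import status,vision
s=status.get_state();print(s["clock"],s["joint_pos"].round(3),s["tcp_pos"].round(4),s["wrist_force"],s["finger_gap"],s["grip_force"])
D.append((s["joint_pos"],s["tcp_pos"]))
x0=np.array([.3,0,.3,0,.2,.08,.08,.2])
w=np.array([.1,.3,.1,.3,.15,.05,.08,.1])
f=lambda k:np.r_[np.concatenate([fk(k,q)[0]-p for q,p in D])/.001,(k-x0)/w]
r=least_squares(f,x0);k=r.x;print(k.round(3),(r.fun[:len(D)*3]).round(1))
np.save("k.npy",k);print([ (fk(k,q)[1]).round(3) for q,p in D[-1:]])
lo=[-2.76,-.86,-1.03,-2.2,-1.47];hi=[2.76,1.69,1.26,2.34,1.5]
def ik(p,R,q0):
    d=R.as_matrix()[:,2]
    g=lambda q:np.r_[(fk(k,q)[0]-p)*10,(fk(k,q)[1]-d)*3]
    r=least_squares(g,q0,bounds=(lo,hi));return r.x,abs(r.fun).max()
O=np.array([.6126,-.2363]);h=-.095;c,sn=np.cos(h),np.sin(h)
for cx in (-.2,-.17,-.035):
  for pitch in (50,40,60):
   for roll in (0,30,60,75):
    if cx<-.1 and roll: continue
    g=np.r_[O+cx*np.array([c,sn])-.005*np.array([-sn,c]),.135]
    p,R=target(g,h,pitch,roll);q,e=ik(p,R,[-.5,.2,-.6,.5,0]);print(cx,pitch,roll,q.round(2),round(e,3),p.round(3))
E
```

```text
5.4 [ 0.735  0.096 -0.745  0.26  -0.537  0.791] [0.4483 0.3113 0.1319] [-0.58593234  0.00984783 -1.68818412] 0.02347169408114216 109.2645800113678
[ 0.517  0.002  0.413 -0.137  0.232  0.08   0.139  0.292] [-0.1  0.1  0.1  0.1  0.  -0.1  0.2 -0.   0.2 -0.3 -0.2 -0.1  0.2  0.2
 -0.1 -0.1  0.  -0. ]
[array([ 0.632, -0.119, -0.766])]
-0.2 50 0 [-0.98 -0.15 -1.    0.23  0.52] 0.0 [ 0.42  -0.223  0.127]
-0.2 40 0 [-1.09 -0.12 -1.03  0.18  0.69] 0.156 [ 0.421 -0.223  0.128]
-0.2 60 0 [-0.89 -0.11 -0.86  0.43  0.36] 0.0 [ 0.419 -0.223  0.125]
-0.17 50 0 [-0.91 -0.1  -0.97  0.18  0.49] 0.0 [ 0.45  -0.226  0.127]
-0.17 40 0 [-1.   -0.08 -1.03  0.06  0.64] 0.113 [ 0.451 -0.226  0.128]
-0.17 60 0 [-0.83 -0.06 -0.82  0.4   0.34] 0.0 [ 0.448 -0.226  0.125]
-0.035 50 0 [-0.68  0.13 -0.76  0.08  0.37] 0.0 [ 0.584 -0.239  0.127]
-0.035 50 30 [-0.46  0.13 -0.94 -0.33 -0.13] 0.0 [ 0.584 -0.243  0.128]
-0.035 50 60 [-0.26  0.35 -1.03 -0.86 -0.61] 0.115 [ 0.584 -0.246  0.131]
-0.035 50 75 [-0.18  0.59 -1.03 -1.28 -0.82] 0.25 [ 0.584 -0.247  0.133]
-0.035 40 0 [-0.73  0.13 -0.92 -0.25  0.47] 0.0 [ 0.586 -0.239  0.128]
-0.035 40 30 [-0.53  0.15 -1.03 -0.56  0.03] 0.09 [ 0.585 -0.242  0.129]
-0.035 40 60 [-0.31  0.34 -1.03 -0.88 -0.45] 0.337 [ 0.585 -0.245  0.131]
-0.035 40 75 [-0.22  0.61 -1.03 -1.35 -0.68] 0.52 [ 0.585 -0.246  0.133]
-0.035 60 0 [-0.64  0.17 -0.59  0.36  0.26] 0.0 [ 0.583 -0.238  0.125]
-0.035 60 30 [-0.4   0.14 -0.78 -0.03 -0.27] 0.0 [ 0.582 -0.243  0.127]
-0.035 60 60 [-0.21  0.34 -0.95 -0.66 -0.76] 0.0 [ 0.582 -0.247  0.13 ]
-0.035 60 75 [-0.15  0.59 -1.03 -1.23 -0.94] 0.001 [ 0.582 -0.248  0.133]
```

```bash
cat >> fk.py <<'E'
lo=[-2.76,-.86,-1.03,-2.2,-1.47];hi=[2.76,1.69,1.26,2.34,1.5]
def ik(p,R,q0):
    k=np.load("k.npy");d=R.as_matrix()[:,2]
    g=lambda q:np.r_[(fk(k,q)[0]-p)*10,(fk(k,q)[1]-d)*3]
    r=least_squares(g,q0,bounds=(lo,hi));return r.x,abs(r.fun).max()
O=np.array([.6126,-.2363]);HC=-.095;ex=np.array([np.cos(HC),np.sin(HC)]);ey=np.array([-ex[1],ex[0]])
def gripw(jx,lipy,z,dh,roll):
    """grip such that jug centre (x=125, lip y at this roll) is at canopy (jx,lipy); dh heading rel canopy"""
    f=np.radians(roll);ly=.094*np.cos(f)+.035*np.sin(f)
    u=np.array([np.cos(dh),np.sin(dh)]);v=np.array([-u[1],u[0]])
    g=np.array([jx,lipy])-.125*u-ly*v
    return np.r_[O+g[0]*ex+g[1]*ey,z],g
E
python3 - <<'E'
from fk import *
for off in (0,-30,):
 for dh in (-.5,-.3,0,.3,.5):
  row=[]
  for roll in (0,30,60,75):
    g,gc=gripw(.09,.06,.135,dh,75)
    p,R=target(g,HC+dh,50,roll+off);q,e=ik(p,R,[-.5,.2,-.6,.5,0]);row.append((q.round(2).tolist(),round(e,3)))
  print(off,dh,gc.round(3));[print("   ",x) for x in row]
E
```

```text
0 -0.5 [-0.048  0.069]
    ([-0.33, 0.07, -0.84, -0.03, -0.17], np.float64(0.0))
    ([-0.11, 0.23, -0.7, 0.11, -0.69], np.float64(0.0))
    ([0.02, 0.45, -0.59, 0.18, -1.15], np.float64(0.0))
    ([0.06, 0.56, -0.57, 0.13, -1.36], np.float64(0.0))
0 -0.3 [-0.047  0.041]
    ([-0.48, 0.06, -0.86, -0.05, 0.06], np.float64(0.0))
    ([-0.23, 0.16, -0.85, -0.15, -0.5], np.float64(0.0))
    ([-0.06, 0.38, -0.88, -0.48, -0.99], np.float64(0.0))
    ([-0.02, 0.57, -0.93, -0.96, -1.18], np.float64(0.0))
0 0 [-0.035  0.002]
    ([-0.67, 0.12, -0.77, 0.07, 0.36], np.float64(0.0))
    ([-0.45, 0.12, -0.94, -0.33, -0.14], np.float64(0.0))
    ([-0.24, 0.35, -1.03, -0.85, -0.62], np.float64(0.112))
    ([-0.16, 0.59, -1.03, -1.27, -0.83], np.float64(0.244))
0 0.3 [-0.012 -0.032]
    ([-0.78, 0.25, -0.55, 0.33, 0.57], np.float64(0.0))
    ([-0.64, 0.16, -0.89, -0.3, 0.23], np.float64(0.0))
    ([-0.48, 0.31, -1.03, -0.86, -0.13], np.float64(0.23))
    ([-0.38, 0.54, -1.03, -1.26, -0.35], np.float64(0.516))
0 0.5 [ 0.008 -0.051]
    ([-0.81, 0.37, -0.36, 0.56, 0.65], np.float64(0.0))
    ([-0.73, 
[... 713 characters left out ...]
0.41, 0.8], np.float64(0.0))
    ([-0.67, 0.12, -0.77, 0.07, 0.36], np.float64(0.0))
    ([-0.45, 0.12, -0.94, -0.33, -0.14], np.float64(0.0))
    ([-0.34, 0.22, -1.03, -0.62, -0.38], np.float64(0.0))
-30 0.3 [-0.012 -0.032]
    ([-0.88, 0.52, -0.18, 0.93, 0.84], np.float64(0.0))
    ([-0.78, 0.25, -0.55, 0.33, 0.57], np.float64(0.0))
    ([-0.64, 0.16, -0.89, -0.3, 0.23], np.float64(0.0))
    ([-0.57, 0.23, -1.03, -0.68, 0.06], np.float64(0.009))
-30 0.5 [ 0.008 -0.051]
    ([-0.87, 0.69, 0.11, 1.26, 0.81], np.float64(0.0))
    ([-0.81, 0.37, -0.36, 0.56, 0.65], np.float64(0.0))
    ([-0.73, 0.22, -0.78, -0.18, 0.44], np.float64(0.0))
    ([-0.69, 0.26, -0.96, -0.61, 0.33], np.float64(0.0))
```

Run:
```python
from fk import *
q0=[-.3,.1,-.8,0,-.1]
for dh in (-.3,-.4,):
 for (cb,z,roll) in [(.145,.24,0),(.145,.125,0),(.07,.125,0),(0,.125,0),(0,.125,40),(0,.125,60),(0,.125,70),(0,.125,80)]:
  g,gc=gripw(.075,.04,z,dh,70);g[:2]-=cb*ex
  p,R=target(g,HC+dh,50,roll);q,e=ik(p,R,q0);q0=q;print(dh,cb,z,roll,gc.round(3),q.round(2),round(e,3),p.round(3))
```

```text
-0.3 0.145 0.24 0 [-0.064  0.015] [-0.8  -0.42 -0.9   0.43  0.26] 0.0 [ 0.413 -0.204  0.232]
-0.3 0.145 0.125 0 [-0.064  0.015] [-0.79 -0.22 -1.03  0.17  0.24] 0.129 [ 0.413 -0.204  0.117]
-0.3 0.07 0.125 0 [-0.064  0.015] [-0.65 -0.07 -1.02 -0.06  0.16] 0.0 [ 0.487 -0.212  0.117]
-0.3 0 0.125 0 [-0.064  0.015] [-0.56  0.06 -0.89 -0.07  0.11] 0.0 [ 0.557 -0.218  0.117]
-0.3 0 0.125 40 [-0.064  0.015] [-0.23  0.21 -0.92 -0.31 -0.64] 0.0 [ 0.555 -0.223  0.119]
-0.3 0 0.125 60 [-0.064  0.015] [-0.12  0.39 -0.95 -0.62 -0.95] 0.0 [ 0.554 -0.225  0.121]
-0.3 0 0.125 70 [-0.064  0.015] [-0.09  0.52 -0.98 -0.92 -1.08] 0.0 [ 0.554 -0.226  0.122]
-0.3 0 0.125 80 [-0.064  0.015] [-0.07  0.71 -1.01 -1.38 -1.17] 0.0 [ 0.554 -0.226  0.124]
-0.4 0.145 0.24 0 [-0.065  0.029] [-0.7  -0.45 -0.92  0.41  0.13] 0.0 [ 0.412 -0.191  0.232]
-0.4 0.145 0.125 0 [-0.065  0.029] [-0.68 -0.23 -1.03  0.17  0.11] 0.168 [ 0.412 -0.191  0.117]
-0.4 0.07 0.125 0 [-0.065  0.029] [-0.56 -0.08 -1.03 -0.07  0.04] 0.008 [ 0.487 -0.198  0.117]
-0.4 0 0.125 0 [-0.065  0.029] [-0.48  0.05 -0.9  -0.08 -0.01] 0.0 [ 0.556 -0.205  0.117]
-0.4 0 0.125 40 [-0.065  0.029] [-0.16  0.24 -0.84 -0.16 -0.74] 0.0 [ 0.554 -0.21   0.119]
-0.4 0 0.125 60 [-0.065  0.029] [-0.07  0.4  -0.84 -0.34 -1.06] 0.0 [ 0.553 -0.211  0.121]
-0.4 0 0.125 70 [-0.065  0.029] [-0.04  0.5  -0.86 -0.57 -1.19] 0.0 [ 0.553 -0.212  0.122]
-0.4 0 0.125 80 [-0.065  0.029] [-0.02  0.65 -0.92 -1.04 -1.31] 0.0 [ 0.552 -0.212  0.124]
```

Run:
```python
from fk import *
from workcell import status
s=status.get_state()
q0=s["joint_pos"][:5]
W=[(-.19,-.03,.24,0,0),(-.19,-.03,.13,0,0),(-.13,-.015,.13,-.1,0),(-.065,.02,.13,-.35,0),(-.065,.02,.13,-.35,40),(-.065,.02,.13,-.35,60),(-.065,.02,.125,-.35,68),(-.065,.02,.125,-.35,80)]
for (x,y,z,dh,roll) in W:
  g=np.r_[O+x*ex+y*ey,z]
  p,R=target(g,HC+dh,50,roll);q,e=ik(p,R,q0);q0=q;print(x,y,z,dh,roll,q.round(2),round(e,3),p.round(3),delta(s,p,R))
p,R=target([.47,.15,.28],-.14,50,0);q,e=ik(p,R,[0,0,-.6,.3,0]);print(q.round(2),e,delta(s,p,R))
```

```text
-0.19 -0.03 0.24 0 0 [-1.01 -0.24 -0.76  0.57  0.53] 0.0 [ 0.428 -0.249  0.232] [-8.2400e-01 -2.2404e+01  3.9860e+00 -1.0000e-03 -0.0000e+00  9.2000e-02]
-0.19 -0.03 0.13 0 0 [-1.01 -0.09 -0.96  0.22  0.53] 0.0 [ 0.428 -0.249  0.122] [-8.2400e-01 -2.2404e+01 -4.1400e-01 -1.0000e-03 -0.0000e+00  9.2000e-02]
-0.13 -0.015 0.13 -0.1 0 [-0.81 -0.03 -0.94  0.06  0.38] 0.0 [ 0.489 -0.24   0.122] [ 1.6180e+00 -2.2062e+01 -4.1400e-01 -1.0000e-03 -0.0000e+00 -8.0000e-03]
-0.065 0.02 0.13 -0.35 0 [-0.53  0.05 -0.89 -0.06  0.05] 0.0 [ 0.556 -0.213  0.122] [ 4.3170e+00 -2.0982e+01 -4.1400e-01 -1.0000e-03  0.0000e+00 -2.5800e-01]
-0.065 0.02 0.13 -0.35 40 [-0.2   0.21 -0.88 -0.23 -0.69] 0.0 [ 0.554 -0.218  0.124] [  4.223 -21.178  -0.335  -0.666   0.218  -0.247]
-0.065 0.02 0.13 -0.35 60 [-0.1   0.38 -0.9  -0.48 -1.  ] 0.0 [ 0.553 -0.22   0.126] [  4.191 -21.246  -0.245  -0.998   0.327  -0.233]
-0.065 0.02 0.125 -0.35 68 [-0.07  0.48 -0.92 -0.7  -1.11] 0.0 [ 0.553 -0.22   0.122] [  4.182 -21.264  -0.403  -1.131   0.37   -0.226]
-0.065 0.02 0.125 -0.35 80 [-0.04  0.69 -0.97 -1.24 -1.24] 0.0 [ 0.553 -0.221  0.124] [  4.174 -21.282  -0.335  -1.331   0.435  -0.214]
[ 0.3  -0.29 -0.73  0.49 -0.28] 6.888933867799096e-13 [ 1.150e+00 -6.491e+00  5.586e+00 -1.000e-03 -0.000e+00  4.700e-02]
```

{"name": "apply_moves", "arguments": {
  "moves": [0,-0.1,0.3,0,0,0,0,-0.3,0.8,0,0,0,0,-0.6,1.5,0,0,0,0,-1.1,2.3,0,0,0,0,-1.7,3.1,0,0,0,0,-2.5,3.9,0,0,0,0,-3.4,4.6,0,0,0.01,0,-4.4,5.2,0,0,0.01,0,-5.4,5.6,0,0,0.02,0,-6.4,5.9,0,0,0.02,0,-7.4,6,0,0,0.03,0,-8.3,6,0,0,0.03,0,-9.1,6,0,0,0.04,0,-9.7,6,0,0,0.04,0,-10.2,6,0,0,0.05,0,-10.6,6,0,0,0.05,0,-10.8,6,0,0,0.05,0,-10.8,6,0,0,0.05]
}}

```text
clock: 6.9
tcp_pos: [0.4478, 0.04, 0.2813]
orientation: [0.341, 0.066, 0.938, -0.024]
wrist_force: [0.1, -0.5, -2.5]
finger_gap: 0.0234
grip_force: 109.0
```

```bash
cat > st.py <<'E'
from fk import *
from workcell import status,vision
import sys
s=status.get_state();print(s["clock"],s["joint_pos"].round(2),s["tcp_pos"].round(4),s["wrist_force"].round(1),round(s["finger_gap"],4))
x,y,z,dh,roll=map(float,sys.argv[1:6])
p,R=target(np.r_[O+x*ex+y*ey,z],HC+dh,50,roll);print(p.round(3),delta(s,p,R))
E
python3 st.py -.19 -.03 .13 0 0
python3 - <<'E'
from workcell import vision
import cv2
a=vision.read_camera("side")["image"];cv2.imwrite("pics/s2.png",a)
E
```

```text
6.9 [-0.05 -0.47 -0.81  0.54 -0.06  0.07] [0.4478 0.04   0.2813] [ 0.1 -0.5 -2.5] 0.0234
[ 0.428 -0.249  0.122] [-8.0500e-01 -1.1554e+01 -6.3910e+00  0.0000e+00 -1.0000e-03  4.5000e-02]
```

View pics/s2.png

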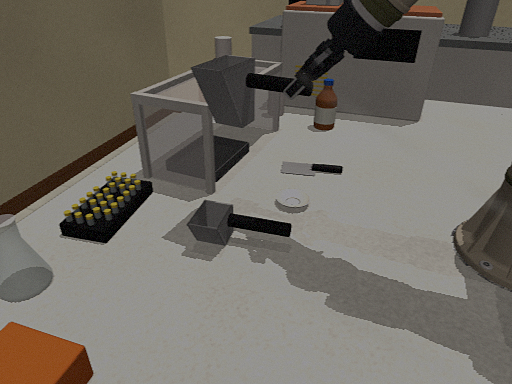

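The jug hangs upright from the gripper at (225,90), with its handle running from (248,80) to (312,90). It is clear of the canopy. I'll go to the pre-entry pose.

{"name": "apply_moves", "arguments": {
  "moves": [0,-0.2,0,0,0,0,-0.1,-0.6,0,0,0,0,-0.1,-1.2,0,0,0,0.01,-0.2,-2,0,0,0,0.01,-0.3,-3,0,0,0,0.01,-0.4,-4,0,0,0,0.02,-0.5,-5,0,0,0,0.02,-0.6,-6,0,0,0,0.02,-0.7,-7,0,0,0,0.03,-0.8,-8,0,0,0,0.03,-0.8,-9,0,0,0,0.03,-0.8,-9.8,0,0,0,0.04,-0.8,-10.5,0,0,0,0.04,-0.8,-11,0,0,0,0.04,-0.8,-11.4,-0.3,0,0,0.04,-0.8,-11.6,-0.8,0,0,0.04,-0.8,-11.6,-1.4,0,0,0.04,-0.8,-11.6,-2,0,0,0.04,-0.8,-11.6,-2.4,0,0,0.04]
}}

```text
clock: 8.53
tcp_pos: [0.4279, -0.2474, 0.2194]
orientation: [0.341, 0.046, 0.939, -0.015]
wrist_force: [-0.2, -0.4, -1.6]
finger_gap: 0.0236
grip_force: 109.1
```

```bash
python3 st.py -.19 -.03 .13 0 0
python3 - <<'E'
from h import *
from workcell import vision,status
s=status.get_state();q=s["orientation"];R=Ro.from_quat([q[1],q[2],q[3],q[0]]).as_matrix()
g=s["tcp_pos"]-.011*R[:,2];a=-.095;u=np.array([np.cos(a),np.sin(a),0]);v=np.array([-u[1],u[0],0]);z=np.array([0,0,1.])
for n in ("side","top"):
    r=vision.read_camera(n);im=r["image"].copy()
    for P in [g-.025*u,g+.095*u,g+.095*u+.094*v+.035*z,g+.155*u+.094*v+.035*z,g+.095*u-.025*v+.035*z,g+.095*u+.025*v-.085*z]:
        x=proj(r,P);cv2.circle(im,tuple(np.round(x).astype(int)),2,(0,0,255),-1)
    c=proj(r,g+.08*u).astype(int);x0=max(0,c[0]-75);y0=max(0,c[1]-75);cr=im[y0:y0+150,x0:x0+150]
    d=cv2.resize(cr,(390,390)) if n=="side" else np.hstack([d,cv2.resize(cr,(390,390))])
cv2.imwrite("pics/s3.png",d)
E
```

```text
8.5333 [-1.   -0.23 -0.79  0.54  0.53 -0.77] [ 0.4279 -0.2474  0.2194] [-0.2 -0.4 -1.6] 0.0236
[ 0.428 -0.249  0.122] [-1.000e-02 -5.500e-02 -3.913e+00 -2.000e-03 -2.000e-03  2.000e-03]
```

View pics/s3.png

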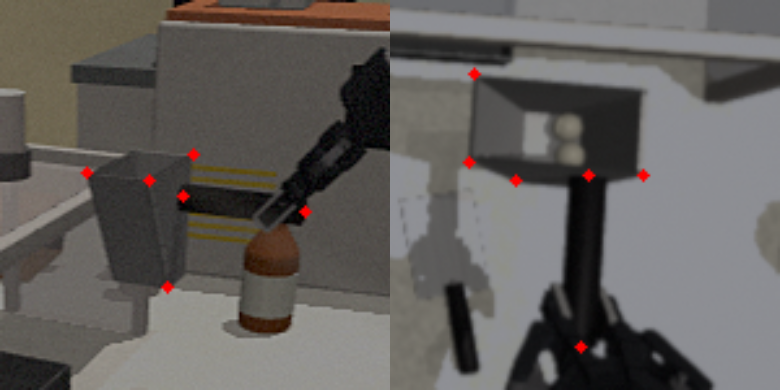

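In the top view both balls sit in the jug, at (565,125) and (570,155). The predicted points match the jug's rim corners and handle ends, so the grip is sound and level. I'll lower and enter.

{"name": "apply_moves", "arguments": {
  "moves": [0,0,-0.4,0,0,0,0,0,-0.9,0,0,0,0,0,-1.4,0,0,0,0,0,-1.9,0,0,0,0,0,-2.4,0,0,0,0,0,-2.9,0,0,0,0,0,-3.3,0,0,0,0,0,-3.6,0,0,0,0,0,-3.8,0,0,0,0,0,-3.8,0,0,0,0,0,-3.8,0,0,0]
}}

```text
clock: 9.55
tcp_pos: [0.4286, -0.2487, 0.1272]
orientation: [0.342, 0.046, 0.939, -0.017]
wrist_force: [0.5, -0.4, -2.3]
finger_gap: 0.0235
grip_force: 108.9
```

```bash
python3 st.py -.13 -.015 .13 -.1 0;python3 st.py -.065 .02 .13 -.35 0
```

```text
9.55 [-1.   -0.1  -0.95  0.24  0.53 -0.77] [ 0.4286 -0.2487  0.1272] [ 0.5 -0.4 -2.3] 0.0235
[ 0.489 -0.24   0.122] [ 2.403  0.337 -0.223 -0.     0.    -0.098]
9.55 [-1.   -0.1  -0.95  0.24  0.53 -0.77] [ 0.4286 -0.2487  0.1272] [ 0.5 -0.4 -2.3] 0.0235
[ 0.556 -0.213  0.122] [ 5.102  1.417 -0.223 -0.     0.    -0.348]
```

{"name": "apply_moves", "arguments": {
  "moves": [0.2,0,-0.1,0,0,0,0.5,0.1,-0.1,0,0,-0.02,0.9,0.1,-0.1,0,0,-0.03,1.3,0.2,-0.1,0,0,-0.05,1.7,0.2,-0.1,0,0,-0.07,2.1,0.3,-0.1,0,0,-0.09,2.4,0.3,-0.1,0,0,-0.1,2.7,0.45,-0.1,0,0,-0.13,3.0,0.55,-0.1,0,0,-0.15,3.3,0.7,-0.1,0,0,-0.18,3.6,0.8,-0.1,0,0,-0.21,3.9,0.95,-0.1,0,0,-0.24,4.2,1.05,-0.1,0,0,-0.26,4.5,1.2,-0.1,0,0,-0.29,4.75,1.3,-0.1,0,0,-0.32,4.95,1.35,-0.1,0,0,-0.34,5.1,1.4,-0.1,0,0,-0.35,5.1,1.4,-0.1,0,0,-0.35,5.1,1.4,-0.1,0,0,-0.35]
}}

```text
clock: 11.13
tcp_pos: [0.5562, -0.2134, 0.1245]
orientation: [0.334, 0.208, 0.916, -0.075]
wrist_force: [-0.1, -0.6, -2.7]
finger_gap: 0.0235
grip_force: 108.7
```

```bash
for r in "20" 40 55 62 70;do python3 st.py -.065 .02 .127 -.35 $r;done
```

```text
11.1333 [-0.53  0.04 -0.89 -0.06  0.05 -0.06] [ 0.5562 -0.2134  0.1245] [-0.1 -0.6 -2.7] 0.0235
[ 0.555 -0.216  0.119] [-0.052 -0.099 -0.217 -0.315  0.151  0.001]
11.1333 [-0.53  0.04 -0.89 -0.06  0.05 -0.06] [ 0.5562 -0.2134  0.1245] [-0.1 -0.6 -2.7] 0.0235
[ 0.554 -0.218  0.121] [-0.096 -0.19  -0.159 -0.63   0.301  0.001]
11.1333 [-0.53  0.04 -0.89 -0.06  0.05 -0.06] [ 0.5562 -0.2134  0.1245] [-0.1 -0.6 -2.7] 0.0235
[ 0.553 -0.219  0.122] [-0.121 -0.244 -0.094 -0.867  0.414  0.001]
11.1333 [-0.53  0.04 -0.89 -0.06  0.05 -0.06] [ 0.5562 -0.2134  0.1245] [-0.1 -0.6 -2.7] 0.0235
[ 0.553 -0.22   0.123] [-0.131 -0.263 -0.059 -0.977  0.467  0.001]
11.1333 [-0.53  0.04 -0.89 -0.06  0.05 -0.06] [ 0.5562 -0.2134  0.1245] [-0.1 -0.6 -2.7] 0.0235
[ 0.553 -0.22   0.124] [-1.390e-01 -2.810e-01 -1.600e-02 -1.103e+00  5.270e-01  1.000e-03]
```

{"name": "apply_moves", "arguments": {
  "moves": [0,0,0,-0.03,0.01,0,0,0,0,-0.08,0.04,0,0,0,0,-0.13,0.06,0,0,0,-0.1,-0.18,0.09,0,0,-0.1,-0.1,-0.24,0.11,0,-0.1,-0.1,-0.1,-0.3,0.14,0,-0.1,-0.1,-0.1,-0.36,0.17,0,-0.1,-0.1,-0.1,-0.42,0.2,0,-0.1,-0.15,-0.1,-0.48,0.23,0,-0.1,-0.2,-0.1,-0.54,0.26,0,-0.1,-0.2,-0.1,-0.6,0.29,0,-0.1,-0.2,-0.1,-0.66,0.32,0,-0.1,-0.2,-0.1,-0.72,0.34,0,-0.1,-0.2,-0.1,-0.77,0.37,0,-0.1,-0.2,-0.1,-0.82,0.39,0,-0.1,-0.25,-0.1,-0.85,0.41,0,-0.1,-0.25,-0.1,-0.87,0.41,0,-0.1,-0.25,-0.1,-0.87,0.41,0,-0.1,-0.25,-0.1,-0.87,0.41,0]
}}

```text
clock: 12.72
tcp_pos: [0.5532, -0.2201, 0.1212]
orientation: [0.202, 0.03, 0.847, -0.491]
wrist_force: [0.7, 0.4, -2.4]
finger_gap: 0.0234
grip_force: 109.0
```

```bash
for r in 62 66 70 80;do python3 st.py -.065 .02 .125 -.35 $r;done
python3 - <<'E'
from workcell import vision
import cv2,numpy as np
a=vision.read_camera("side")["image"][50:250,90:350];b=vision.read_camera("top")["image"][40:240,255:512]
cv2.imwrite("pics/s4.png",cv2.resize(np.hstack([a,b]),None,fx=1.54,fy=1.54))
E
```

```text
12.7167 [-0.12  0.35 -0.9  -0.43 -0.93 -0.44] [ 0.5532 -0.2201  0.1212] [ 0.7  0.4 -2.4] 0.0234
[ 0.553 -0.22   0.121] [-0.007  0.004 -0.007 -0.108  0.056 -0.001]
12.7167 [-0.12  0.35 -0.9  -0.43 -0.93 -0.44] [ 0.5532 -0.2201  0.1212] [ 0.7  0.4 -2.4] 0.0234
[ 0.553 -0.22   0.122] [-0.012 -0.005  0.014 -0.171  0.086 -0.001]
12.7167 [-0.12  0.35 -0.9  -0.43 -0.93 -0.44] [ 0.5532 -0.2201  0.1212] [ 0.7  0.4 -2.4] 0.0234
[ 0.553 -0.22   0.122] [-0.016 -0.013  0.035 -0.234  0.116 -0.001]
12.7167 [-0.12  0.35 -0.9  -0.43 -0.93 -0.44] [ 0.5532 -0.2201  0.1212] [ 0.7  0.4 -2.4] 0.0234
[ 0.553 -0.221  0.124] [-0.022 -0.027  0.092 -0.391  0.191 -0.002]
```

View pics/s4.png

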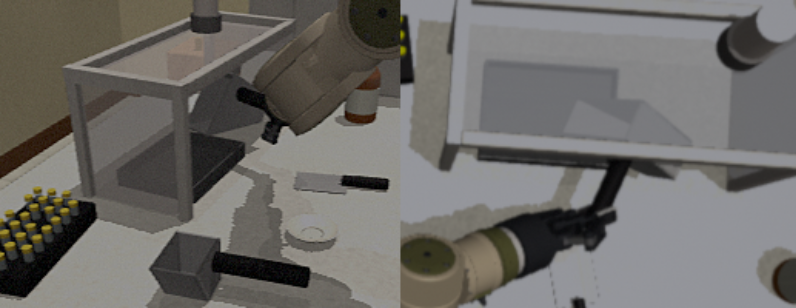

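The jug is rolled inside the canopy. Its lip, at about (570,130) in the top panel, is over the tray, whose left edge is near 485, and the gripper is clear of the rail. Now the slow pour.

{"name": "apply_moves", "arguments": {
  "moves": [0,0,0,-0.04,0.02,0,0,0,0,-0.08,0.04,0,0,0,0,-0.11,0.06,0,0,0,0,-0.13,0.07,0,0,0,0,-0.15,0.08,0,0,0,0,-0.17,0.09,0,0,0,0,-0.17,0.09,0,0,0,0,-0.17,0.09,0,0,0,0,-0.17,0.09,0,0,0,0,-0.17,0.09,0,0,0,0,-0.17,0.09,0,0,0,0,-0.17,0.09,0,0,0,0,-0.2,0.1,0,0,0,0,-0.23,0.12,0,0,0,0,-0.23,0.12,0,0,0,0,-0.23,0.12,0,0,0,0,-0.26,0.13,0,0,0,0,-0.3,0.15,0,0,0,0,-0.3,0.15,0,0,0,0,-0.3,0.15,0]
}}

```text
clock: 14.48
tcp_pos: [0.5532, -0.2199, 0.1211]
orientation: [0.141, -0.037, 0.777, -0.613]
wrist_force: [0.1, 0.2, -0.4]
finger_gap: 0.0236
grip_force: 108.8
```

```bash
python3 st.py -.065 .02 .125 -.35 80
python3 - <<'E'
from workcell import vision
import cv2,numpy as np
a=vision.read_camera("side")["image"][110:260,150:350];b=vision.read_camera("top")["image"][60:210,290:490]
cv2.imwrite("pics/s5.png",cv2.resize(np.hstack([a,b]),None,fx=2,fy=2,interpolation=cv2.INTER_CUBIC))
E
```

```text
14.4833 [-0.05  0.58 -0.95 -0.94 -1.19 -0.84] [ 0.5532 -0.2199  0.1211] [ 0.1  0.2 -0.4] 0.0236
[ 0.553 -0.221  0.124] [-0.024 -0.034  0.096 -0.092  0.042 -0.001]
```

View pics/s5.png

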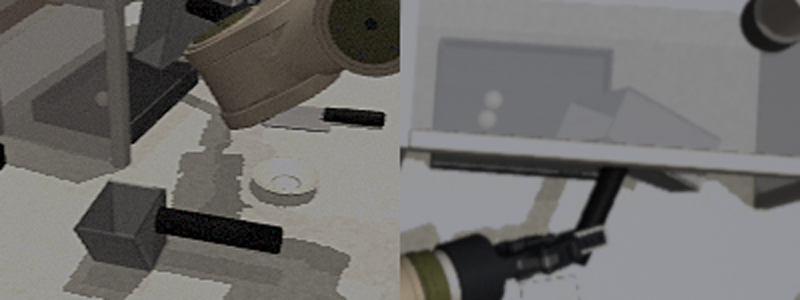

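Both balls lie in the tray, at (493,100) and (487,120) in the top panel. I'll roll back and retrace the path.

{"name": "apply_moves", "arguments": {
  "moves": [0,0,0.1,0.05,-0.03,0,0,0,0.1,0.13,-0.06,0,0,0,0.1,0.22,-0.11,0,0,0,0.1,0.31,-0.15,0,0,0.05,0.1,0.4,-0.19,0,0,0.05,0.1,0.49,-0.24,0,0,0.1,0.1,0.58,-0.28,0,0,0.1,0.1,0.67,-0.32,0,0.1,0.15,0.1,0.76,-0.36,0,0.1,0.2,0.1,0.85,-0.41,0,0.1,0.2,0.1,0.93,-0.45,0,0.1,0.25,0.1,1.01,-0.48,0,0.1,0.25,0.1,1.08,-0.52,0,0.1,0.25,0.1,1.13,-0.54,0,0.1,0.25,0.1,1.17,-0.56,0,0.1,0.25,0.1,1.17,-0.56,0,0.1,0.25,0.1,1.17,-0.56,0,0.1,0.25,0.1,1.17,-0.56,0]
}}

```text
clock: 16.08
tcp_pos: [0.5555, -0.2136, 0.1246]
orientation: [0.335, 0.208, 0.916, -0.076]
wrist_force: [0.4, 0.2, -0.3]
finger_gap: 0.0238
grip_force: 108.8
```

```bash
python3 st.py -.13 -.015 .13 -.1 0;python3 st.py -.19 -.03 .13 0 0
```

```text
16.0833 [-0.53  0.04 -0.89 -0.06  0.05 -0.06] [ 0.5555 -0.2136  0.1246] [ 0.4  0.2 -0.3] 0.0238
[ 0.489 -0.24   0.122] [-2.670e+00 -1.065e+00 -1.200e-01  1.000e-03  2.000e-03  2.510e-01]
16.0833 [-0.53  0.04 -0.89 -0.06  0.05 -0.06] [ 0.5555 -0.2136  0.1246] [ 0.4  0.2 -0.3] 0.0238
[ 0.428 -0.249  0.122] [-5.112e+00 -1.407e+00 -1.200e-01  1.000e-03  2.000e-03  3.510e-01]
```

{"name": "apply_moves", "arguments": {
  "moves": [-0.2,-0.05,0,0,0,0.02,-0.5,-0.2,0,0,0,0.05,-0.9,-0.35,0,0,0,0.08,-1.3,-0.5,0,0,0,0.12,-1.7,-0.7,0,0,0,0.16,-2.2,-0.9,0,0,0,0.2,-2.7,-1.05,0,0,0,0.25,-3.2,-1.15,0,0,0,0.28,-3.7,-1.2,0,0,0,0.3,-4.2,-1.3,0,0,0,0.32,-4.6,-1.35,0,0,0,0.34,-4.9,-1.4,0,0,0,0.35,-5.1,-1.4,0,0,0,0.35,-5.1,-1.4,0,0,0,0.35,-5.1,-1.4,0,0,0,0.35]
}}

```text
clock: 17.33
tcp_pos: [0.4284, -0.2486, 0.1243]
orientation: [0.343, 0.045, 0.938, -0.016]
wrist_force: [0.3, -0.4, -1.9]
finger_gap: 0.0232
grip_force: 108.8
```

{"name": "apply_moves", "arguments": {
  "moves": [0,0,0.4,0,0,0,0,0,1,0,0,0,0,0,1.8,0,0,0,0,0,2.6,0,0,0,0,0,3.4,0,0,0,0,0.2,4.2,0,0,0,0.1,0.6,5,0,0,0,0.2,1.2,5.6,0,0,0,0.3,2,6,0,0,-0.01,0.4,3,6.2,0,0,-0.01,0.5,4,6.3,0,0,-0.02,0.6,5,6.3,0,0,-0.02,0.7,6,6.3,0,0,-0.02,0.8,7,6.3,0,0,-0.03,0.8,8,6.3,0,0,-0.03,0.8,9,6.3,0,0,-0.04,0.8,10,6.3,0,0,-0.04,0.8,10.8,6.3,0,0,-0.04,0.8,11.4,6.3,0,0,-0.04,0.8,11.6,6.3,0,0,-0.04]
}}

```text
clock: 19.0
tcp_pos: [0.448, 0.0443, 0.2818]
orientation: [0.343, 0.061, 0.937, -0.022]
wrist_force: [-0.0, -1.2, -0.7]
finger_gap: 0.0237
grip_force: 108.8
```

Run:
```python
from h import *
from workcell import status
s=status.get_state();print(s["clock"],s["joint_pos"].round(3),s["tcp_pos"].round(4))
p,R=target([.442,.3125,.085],-.193,50,0);print(p,delta(s,p,R))
```

```text
19.0 [-0.044 -0.476 -0.809  0.539 -0.054  0.066] [0.448  0.0443 0.2818]
[0.44893938 0.31114382 0.07657351] [ 3.7000e-02  1.0673e+01 -8.2070e+00 -1.0000e-03  3.0000e-03 -6.3000e-02]
```

{"name": "apply_moves", "arguments": {
  "moves": [0,0.3,0,0,0,0,0,1,0,0,0,0,0,2,0,0,0,-0.01,0,3.1,0,0,0,-0.02,0,4.2,0,0,0,-0.02,0,5.3,-0.1,0,0,-0.03,0,6.4,-0.4,0,0,-0.04,0,7.4,-0.9,0,0,-0.04,0,8.4,-1.6,0,0,-0.05,0,9.3,-2.4,0,0,-0.06,0,10,-3.2,0,0,-0.06,0,10.4,-4,0,0,-0.06,0,10.6,-4.7,0,0,-0.06,0,10.6,-5.3,0,0,-0.06,0,10.6,-5.8,0,0,-0.06,0,10.6,-6.2,0,0,-0.06,0,10.6,-6.5,0,0,-0.06,0,10.6,-6.5,0,0,-0.06,0,10.6,-6.5,0,0,-0.06]
}}

```text
clock: 20.58
tcp_pos: [0.4483, 0.3062, 0.119]
orientation: [0.341, 0.091, 0.935, -0.033]
wrist_force: [-0.3, 0.0, -1.2]
finger_gap: 0.0233
grip_force: 108.9
```

Run:
```python
from h import *
from workcell import status
s=status.get_state();print(s["clock"],s["wrist_force"])
p,R=target([.442,.3125,.085],-.193,50,0);print(p,s["tcp_pos"],delta(s,p,R))
```

```text
20.5833 [-2.61120906e-01  9.71616831e-04 -1.19857532e+00]
[0.44893938 0.31114382 0.07657351] [0.44832837 0.30622601 0.11902188] [ 0.024  0.197 -1.698  0.     0.002  0.002]
```

{"name": "apply_moves", "arguments": {
  "moves": [0,0.1,-0.3,0,0,0,0,0.2,-0.7,0,0,0,0,0.2,-1,0,0,0,0,0.2,-1.2,0,0,0,0,0.2,-1.4,0,0,0,0,0.2,-1.5,0,0,0,0,0.2,-1.58,0,0,0,0,0.2,-1.64,0,0,0,0,0.2,-1.64,0,0,0,0,0.2,-1.64,0,0,0]
}}

```text
clock: 21.42
tcp_pos: [0.4484, 0.3113, 0.0785]
orientation: [0.342, 0.092, 0.935, -0.033]
wrist_force: [0.1, -0.4, -2.0]
finger_gap: 0.023
grip_force: 108.9
```

{"name": "apply_moves", "arguments": {
  "moves": [0,0,-0.02,0,0,0,0,0,-0.05,0,0,0,0,0,-0.05,0,0,0,0,0,-0.05,0,0,0]
}}

```text
clock: 21.75
tcp_pos: [0.4486, 0.3115, 0.0774]
orientation: [0.342, 0.092, 0.935, -0.033]
wrist_force: [-0.5, 0.0, -0.3]
finger_gap: 0.0237
grip_force: 108.6
```

{"name": "apply_moves", "arguments": {
  "moves": [0,0,0,0,0,0,0,0,0,0,0,0,0,0,0,0,0,0,0,0,0,0,0,0,0,0,0,0,0,0,0,0,0,0,0,0,0,0,0,0,0,0,0,0,0,0,0,0,0,0,0,0,0,0,0,0,0,0,0,0],
  "claw": 100
}}

```text
clock: 22.58
tcp_pos: [0.4483, 0.3113, 0.0771]
orientation: [0.342, 0.091, 0.935, -0.033]
wrist_force: [-0.8, -0.2, 0.3]
finger_gap: 0.0854
grip_force: 0.0
```

{"name": "apply_moves", "arguments": {
  "moves": [0,0,0.3,0,0,0,0,0,0.8,0,0,0,0,0,1.4,0,0,0,0,0,2,0,0,0,0,0,2.8,0,0,0,0,0,3.6,0,0,0,0,0,4.4,0,0,0,0,0,5,0,0,0,0,0,5,0,0,0,0,0,5,0,0,0]
}}

```text
clock: 23.42
tcp_pos: [0.4488, 0.3117, 0.2035]
orientation: [0.342, 0.092, 0.935, -0.032]
wrist_force: [0.2, -0.6, -0.6]
finger_gap: 0.0854
grip_force: 0.0
```

Run:
```python
from workcell import vision,status
import cv2,numpy as np
a=vision.read_camera("side")["image"][130:330,80:340];b=vision.read_camera("top")["image"][60:260,85:405]
cv2.imwrite("pics/s6.png",cv2.resize(np.hstack([a,b]),None,fx=1.37,fy=1.37))
s=status.get_state();print(s["clock"],s["wrist_force"],s["tcp_pos"])
```

```text
23.5167 [-1.08384897 -0.47176431 -0.31860499] [0.44773275 0.31074173 0.2010761 ]
```

View pics/s6.png

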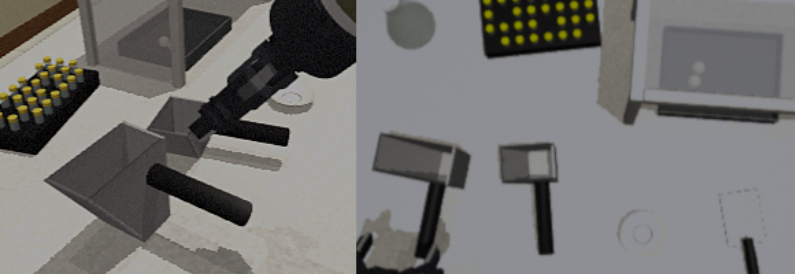

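The jug stands upright and empty at its place, at (420,160) in the top panel. Both balls are in the tray at (697,72), and the gripper is clear.

```bash
python3 -c "
from workcell import job;print(job.hand_in())"
```

```text
the job is handed in; nothing more can be done
None
```

I tipped both balls into the tray under the canopy, stood the empty jug back upright at its starting place, let go of it, and handed the job in at about 23.5 s; the hand-in returned no verdict.

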